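# Find the charged mill jar, lay it on the jar mill and bolt it in

### The arm

A 7-joint arm with a two-finger parallel gripper is mounted at the origin on the work surface. World frame = base frame: x ahead of the robot, y to its left, z up, the work surface at z = 0. Lengths are in mm, angles in degrees, forces in N, time in s.
With the tool pointing down it reaches from about 400 to 875 mm from the base axis. Payload 6.5 kg.
Tool frame: the origin (TCP) lies at the very end of the fingers, on their centre line; the grasp point (between the pads) lies 19 mm behind it; z points along the fingers, y is the direction in which the jaws open and shut (so a half turn about z gives the same grasp; the last joint's range is limited). The gripper opens to 85 mm and grips with 20 to 120 N. Pads are 22 mm wide; open, the fingers measure 114 mm over their backs; the gripper's body (76 mm by 85 mm) begins 54 mm behind the grasp point. The pads swing forward as they close: fully open they stand 13 mm farther back than shut.
Start: joints at [66.394, 30.733, -0.252, 88.115, 0.149, 61.152, -4.079], TCP at [220.313, -611.517, 231.29] pointing down, gripper open.
Joint ranges: [-154.64, 154.64], [-21.42, 123.67], [-72.66, 72.17], [13.99, 137.28], [-74.86, 254.86], [10.95, 109.41], [-158.01, 158.01]. Speed limits (degrees/s): [136.94, 136.94, 180, 180, 180, 180, 180].

### API

Orientations are given as [roll, pitch, yaw] about the fixed x, y, z axes, in that order (R = Rz(yaw) Ry(pitch) Rx(roll)).
In Python, from cell import * gives the robot as it stands. Calls block until the motion is done:
- move_to(position, orientation): joint-space move of the TCP to a pose.
- move_l(position, attitude=None, speed=150, guard=None): straight line of the TCP; attitude=None keeps the orientation; speed is the mean speed in mm/s. With guard (N) it stops when the force on the tool has changed by that much, and returns True; else False.
- set_joints(angles): joint-space move.
- command_gripper(opening, squeeze=None): finger opening in mm; squeeze is the grip in N (None keeps the last); returns when the fingers have stopped.
- dwell(seconds).
- solve_ik(position, orientation): joint angles nearest the present ones, or None.
- observe(): the state.
- camera(name): name is "side" or "top" or "wrist"; returns (picture, depth): 400x640x3 uint8, blue, green, red; 400x640 float32, mm along the optical axis (not along the pixel's ray), 0 where there is no reading.
- camera_params(name): a dict with "vertical_fov" (degrees; the focal length in pixels is half the picture's height over the tangent of half this angle, whatever the lens; pixels are square), "cx", "cy" (the principal point, pixels), "rvec" (rotation vector, rad) and "tvec" (3), from world to camera coordinates, as OpenCV has them; the wrist camera has in their place "mount" (4x4, takes a point from camera to tool coordinates, whose origin is the TCP and whose axes are the flange's). Camera axes: x right, y down, z forward; pixel columns grow to the right and rows downward; lengths in mm; the calibration is good to about 2 mm. A picture is of the moment at which its call begins: read the wrist's pose just before it. camera_params takes no time and is no camera call.
A pose or a line that the arm cannot do raises Unreachable and nothing moves.
- hand_in(): hands the job in, once; it reports no verdict.
The state is a dict: "t": time; "joints": joint angles; "joint_velocities": joint speeds; "tau": joint torques, N m; "position": TCP position; "tcp_rot": TCP orientation; "wrist_force": force on the tool from outside, world axes, zero at the start; "ft_torque": the same for the moment, N m; "width": finger opening in mm.
Only numpy, scipy, OpenCV 4.12 (cv2) and the standard library are available. Lean on these libraries where they do the work, as an engineer would, in place of code of your own. Each camera call takes 0.05 s, during which the arm holds its last target.

### The job

Three identical closed mill jars lie on the sloping rack, and only one of them is charged; lift them to feel which is the heavy one. Lay the heavy jar gently on the two rollers of the jar mill, with the light ones lying in their own places on the rack as before, and then push the mill's retaining bolt right across above the jar until its tip is all the way through the keeper. Drop nothing, and do not disturb the other things on the table.

Things in the scene. Friction and masses are not known exactly. Their poses are not given: they have to be found in the camera images.
- jar_a: one of three mill jars that look alike: closed white cylinder 57 mm in diameter, 115 mm long with its 52 mm grey lid. Origin: middle of its axis; z from base to lid. Black 60 mm bands round it at z -47 to -40 and +16 to +25 mm: grip the plain body between. Lid from z +34 mm. One jar (not told by name or look) is charged, 0.68 to 0.92 kg; the two others are empty, 0.19 to 0.37 kg
- jar_b: one of three mill jars that look alike: closed white cylinder 57 mm in diameter, 115 mm long with its 52 mm grey lid. Origin: middle of its axis; z from base to lid. Black 60 mm bands round it at z -47 to -40 and +16 to +25 mm: grip the plain body between. Lid from z +34 mm. One jar (not told by name or look) is charged, 0.68 to 0.92 kg; the two others are empty, 0.19 to 0.37 kg
- jar_c: one of three mill jars that look alike: closed white cylinder 57 mm in diameter, 115 mm long with its 52 mm grey lid. Origin: middle of its axis; z from base to lid. Black 60 mm bands round it at z -47 to -40 and +16 to +25 mm: grip the plain body between. Lid from z +34 mm. One jar (not told by name or look) is charged, 0.68 to 0.92 kg; the two others are empty, 0.19 to 0.37 kg
- rack: fixed sloping jar rack, 290 mm wide (y), x +30 to +193 mm. Origin on the table, z up; x points from its low front to its high back. A board rises to +x at 30 degrees from level. Jars lie up the slope in bays at y -100, 0 and +100 mm, each on two 10 mm dowels, base against a foot stop 27 mm high, lid end up; a jar's middle is 36 mm off the board, at x +80, z 105 mm. Nothing stands between jars
- shelf_edge (a point): middle of the front wire (z 240 mm) of the rack's wire shelf, axes as the rack's. The shelf runs from here 110 mm to +x, underside at z 214 mm, small pots on it up to z 275 mm. It overhangs the jars' upper ends: a gripper pointing straight down on a jar hits it; one tilted square to the slope (fingers pointing to +x and down) is clear, and so is lifting square to the slope
- mill: fixed jar mill, 185 mm (x) by 325 mm (y). Origin on the table under the middle of that outline, z up. The roller bed is on its -y side. Its drive housing, y -13 to +157 mm, top at z 149 mm, carries the retaining bolt along y at x +40 mm (steel barrel up to z 170 mm). The keeper's upright stands across the bed from it, at x 20 to 60, y -149 to -134 mm, top at z 175 mm
- mill_bed (a point): where the middle of a jar lying on the rollers comes (mill x 0, y -88, z 120 mm), axes as the mill's. The two rubber rollers, 25 mm in diameter, run along x, 24 mm to either side of this point and 35 mm below it; they do not turn. Bearing plates with tops 16 mm below this point stand 69 mm away along +x and -x. The jar lies along x, either way round, about midway
- bolt (a joint): travel of the retaining bolt (m): 0 fully drawn, growing as it slides to the mill's -y; stop at 0.118. It starts drawn, at 0 to 0.015. Its rod, 10 mm in diameter with its axis at z = 162 mm, passes above the lying jar; the tip comes flush with the far side of the keeper at 0.109. It slides with about 3 N of friction and stays where it is left
- bolt_knob (a point): middle of the bolt's upright round knob, 12 mm in diameter, z 178 to 206 mm above the table (this point 192 mm), axes as the mill's. It moves with the bolt, along the mill's -y to shoot it; below it the barrel is 25 mm wide in x and ends at z 167 mm, with a bridge at each end up to z 170 mm
- bolt_tip (a point): middle of the flat tip of the bolt's rod, moves with the bolt, axes as the mill's
- keeper (a point): middle of the keeper's opening (a steel staple 14 mm long along y, 16 mm wide), on the line of the rod, axes as the mill's
- tin: short round metal tin standing on the mill's drive housing, 48 mm in diameter, 35 mm high, origin under its middle; leave it alone
- test_cup: terracotta test cup standing on the rack's wire shelf, 44 mm in diameter, 45 mm high, origin under its middle; leave it alone
- green_bottle: green glass bottle standing at the back of the table, 72 mm in diameter, 250 mm high, origin under its middle; leave it alone
- brush: brush lying in front of the robot, 160 mm long, under 30 mm high, long axis x; leave it alone
- spatula: spatula lying in front of the robot, 160 mm long, under 30 mm high, long axis x; leave it alone
- slat: flat wooden slat 170 x 22 x 8 mm lying between the rack and the mill, long axis x; leave it alone
Mind the look-alikes: they are no part of the job. What is shaped like the jar_b but pink or red is not meant.

How it is judged (in metres and radians):
On the way, in this order (a step that is already met when the one before it is completed fails the run):
1. the charged jar lies on both rollers of the mill, let go and at rest (((x of jar_a in the frame of mill_bed between -0.012 and 0.012 m and y of jar_a in the frame of mill_bed between -0.006 and 0.006 m and z of jar_a in the frame of mill_bed between -0.006 and 0.007 m and angle between the z axis of jar_a and the x axis of mill, either way round below 0.08 rad and contact force between jar_a and mill above 5 N and contact force between jar_a and the fingers below 0.1 N and linear speed of jar_a below 0.02 m/s) or (x of jar_b in the frame of mill_bed between -0.012 and 0.012 m and y of jar_b in the frame of mill_bed between -0.006 and 0.006 m and z of jar_b in the frame of mill_bed between -0.006 and 0.007 m and angle between the z axis of jar_b and the x axis of mill, either way round below 0.08 rad and contact force between jar_b and mill above 5 N and contact force between jar_b and the fingers below 0.1 N and linear speed of jar_b below 0.02 m/s) or (x of jar_c in the frame of mill_bed between -0.012 and 0.012 m and y of jar_c in the frame of mill_bed between -0.006 and 0.006 m and z of jar_c in the frame of mill_bed between -0.006 and 0.007 m and angle between the z axis of jar_c and the x axis of mill, either way round below 0.08 rad and contact force between jar_c and mill above 5 N and contact force between jar_c and the fingers below 0.1 N and linear speed of jar_c below 0.02 m/s))), for 0.2 s.
2. the bolt has been pushed across above it, its tip through the keeper (value of joint bolt above 0.109 m), for 0.1 s.
At the end, for the whole second after the job is handed in: The charged jar (over 5 N on the rollers) lies still on both rollers, let go: its middle within 12 mm along and 6 mm across of the bed's middle, 114 to 127 mm up, axis within 0.08 rad; the other two within 15 mm of their start places; bolt at 0.109 m or more (((x of jar_a in the frame of mill_bed between -0.012 and 0.012 m and y of jar_a in the frame of mill_bed between -0.006 and 0.006 m and z of jar_a in the frame of mill_bed between -0.006 and 0.007 m and angle between the z axis of jar_a and the x axis of mill, either way round below 0.08 rad and contact force between jar_a and mill above 5 N and contact force between jar_a and the fingers below 0.1 N and linear speed of jar_a below 0.02 m/s and distance of each of jar_b, jar_c from where it was at the start of the episode below 0.015 m) or (x of jar_b in the frame of mill_bed between -0.012 and 0.012 m and y of jar_b in the frame of mill_bed between -0.006 and 0.006 m and z of jar_b in the frame of mill_bed between -0.006 and 0.007 m and angle between the z axis of jar_b and the x axis of mill, either way round below 0.08 rad and contact force between jar_b and mill above 5 N and contact force between jar_b and the fingers below 0.1 N and linear speed of jar_b below 0.02 m/s and distance of each of jar_a, jar_c from where it was at the start of the episode below 0.015 m) or (x of jar_c in the frame of mill_bed between -0.012 and 0.012 m and y of jar_c in the frame of mill_bed between -0.006 and 0.006 m and z of jar_c in the frame of mill_bed between -0.006 and 0.007 m and angle between the z axis of jar_c and the x axis of mill, either way round below 0.08 rad and contact force between jar_c and mill above 5 N and contact force between jar_c and the fingers below 0.1 N and linear speed of jar_c below 0.02 m/s and distance of each of jar_a, jar_b from where it was at the start of the episode below 0.015 m)) and value of joint bolt above 0.109 m); the robot touches nothing.
It fails at once if a jar falls: its middle comes below 70 mm above the table (height (world z) of any of jar_a, jar_b, jar_c below 0.07 m).
It fails at once if a jar is dropped onto the mill: out of the fingers and moving at over 0.45 m/s (a fall of about 10 mm) within 60 mm of its place on the rollers ((distance between jar_a and mill_bed below 0.06 m and contact force between jar_a and the fingers below 0.1 N and linear speed of jar_a above 0.45 m/s) or (distance between jar_b and mill_bed below 0.06 m and contact force between jar_b and the fingers below 0.1 N and linear speed of jar_b above 0.45 m/s) or (distance between jar_c and mill_bed below 0.06 m and contact force between jar_c and the fingers below 0.1 N and linear speed of jar_c above 0.45 m/s)).
It fails at once if one of the other things is shifted by more than 20 mm (distance of any of tin, test_cup, green_bottle, brush, spatula, slat from where it was at the start of the episode above 0.02 m).
It also fails if it takes over 72 s, if anything falls off the work surface, if the arm or the gripper's body presses on something with over 40 N, if the wrist force passes 120 N, or if a joint passes its speed limit or range.

## Working session

There is one attempt and no reset: what is moved stays moved. The work goes in short steps, each a Python script; the robot and the scene stay as the last script left them, time stands still between calls to the robot, and variables do not carry over. Pictures are saved under pics/ and viewed, and the job is handed in when it is done.

```bash
ls; mkdir -p pics
python3 - <<'E'
from cell import *
import cv2,json
s=observe();print(s)
for n in("side","top","wrist"):
    p,d=camera(n);cv2.imwrite(f"pics/{n}0.png",p);print(n,camera_params(n))
    import numpy as np;np.save(f"pics/{n}0.npy",d)
E
```

```text
pics
{'t': 0.0, 'joints': array([66.39595703, 30.77741904, -0.25435112, 88.16913358,  0.14877487,
       61.15283822, -4.07979067]), 'joint_velocities': array([-0.05387813, -0.02842184,  0.0818804 , -0.09349749, -0.00226726,
        0.0621606 ,  0.05902463]), 'tau': array([ 5.41851364e-05, -5.83401418e+01,  1.04900088e+00, -2.59103626e+01,
        1.23418137e-02,  9.49698966e-03, -1.58114852e-05]), 'position': array([ 220.07127711, -610.9498413 ,  230.42461932]), 'tcp_rot': array([-1.79901193e+02,  7.08444107e-03,  1.98147929e+01]), 'wrist_force': array([-0.03193463,  0.67451494, -0.05650478]), 'ft_torque': array([-0.01755423,  0.03364281,  0.05856495]), 'width': 85.65976615137446}
side {'vertical_fov': 46.08755594741858, 'cx': 313.3320584265442, 'cy': 198.179844662137, 'rvec': array([ 0.50109844, -2.79614203,  1.00724152]), 'tvec': array([ 527.84072349,  231.53498872, 1415.50557609])}
top {'vertical_fov': 48.94896351230267, 'cx': 311.3291885889548, 'cy': 195.94939396380042, 'rvec': array([ 2.1538748 , -2.15476548,  0.16706659]), 'tvec': array([  33.45114107,  548.22396039, 1273.69704712])}
wrist {'vertical_fov': 61.63658841467033, 'cx': 326.19050136253026, 'cy': 197.86709675580758, 'mount': array([[-5.08020940e-04, -9.52113607e-01, -3.05744047e-01,
         7.83140752e+01],
       [ 9.99999555e-01, -2.40756919e-04, -9.11850216e-04,
        -1.18343700e-01],
       [ 7.94575003e-04, -3.05744374e-01,  9.52113305e-01,
        -1.42170366e+02],
       [ 0.00000000e+00,  0.00000000e+00,  0.00000000e+00,
         1.00000000e+00]])}
```

View pics/top0.png

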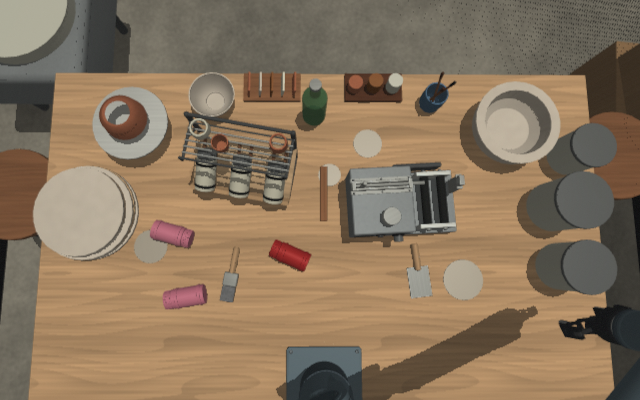

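View pics/side0.png

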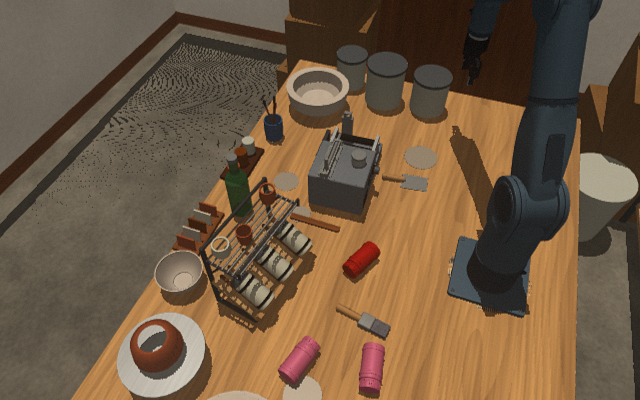

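View pics/wrist0.png

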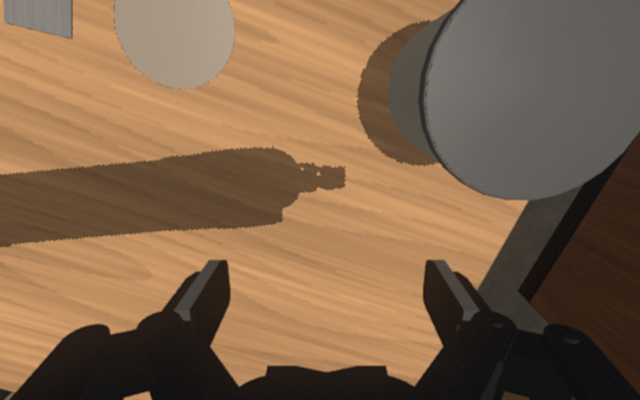

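Look-alikes in the top picture are pink cylinders at (172,234) and (185,296) and a red one at (290,255), all lying on the table. The wanted jars are the three white ones in the rack at (205,175), (240,182) and (274,188). The mill is at (400,200) and its rollers at (433,200). Next, close crops and the point cloud.

```bash
cat > h.py <<'E'
import numpy as np,cv2
from scipy.spatial.transform import Rotation as Rn
def K(p):
    f=200/np.tan(np.radians(p['vertical_fov']/2));return f,p['cx'],p['cy']
def cloud(p,d):
    f,cx,cy=K(p);v,u=np.mgrid[:400,:640]
    c=np.stack([(u-cx)/f*d,(v-cy)/f*d,d],-1)
    if 'rvec' in p:
        R=cv2.Rodrigues(p['rvec'])[0];w=(c-p['tvec'])@R
    w=w.astype(float);w[d<=0]=np.nan;return w
def proj(p,X):
    f,cx,cy=K(p);R=cv2.Rodrigues(p['rvec'])[0];c=np.asarray(X)@R.T+p['tvec'];return np.stack([cx+f*c[...,0]/c[...,2],cy+f*c[...,1]/c[...,2]],-1)
def wcloud(p,d,pos,rot):
    f,cx,cy=K(p);v,u=np.mgrid[:400,:640]
    c=np.stack([(u-cx)/f*d,(v-cy)/f*d,d,np.ones_like(d)],-1)@p['mount'].T
    w=c[...,:3]@Rn.from_euler('xyz',rot,degrees=True).as_matrix().T+pos
    w=w.astype(float);w[d<=0]=np.nan;return w
def crop(img,x0,y0,x1,y1,s,fn): cv2.imwrite(fn,cv2.resize(img[y0:y1,x0:x1],None,fx=s,fy=s,interpolation=cv2.INTER_CUBIC))
E
python3 - <<'E'
from h import *
from cell import camera_params
p=camera_params('top');d=np.load('pics/top0.npy');w=cloud(p,d);img=cv2.imread('pics/top0.png')
crop(img,170,105,310,215,5,'pics/c1.png');crop(img,335,150,475,250,5,'pics/c2.png')
np.set_printoptions(precision=0,suppress=True)
for u,v in [(205,175),(240,182),(274,188),(391,215),(433,200),(172,234),(290,255),(324,195),(60,350),(500,330),(450,180),(185,160),(297,120),(185,155)]: print(u,v,w[v,u])
E
```

```text
205 175 [595. 332. 122.]
240 182 [575. 234. 125.]
274 188 [558. 138. 128.]
391 215 [ 477. -175.  186.]
433 200 [ 535. -328.   48.]
172 234 [434. 436.  60.]
290 255 [373.  95.  58.]
324 195 [556.  -6.   5.]
60 350 [102. 762.   5.]
500 330 [ 153. -526.    1.]
450 180 [ 590. -372.   76.]
185 160 [665. 423.   3.]
297 120 [794.  77.   4.]
185 155 [682. 425.  -2.]
```

View pics/c1.png

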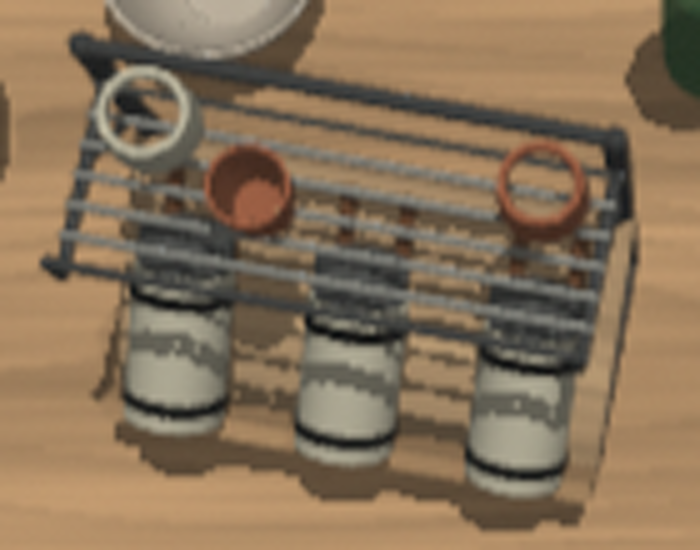

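View pics/c2.png

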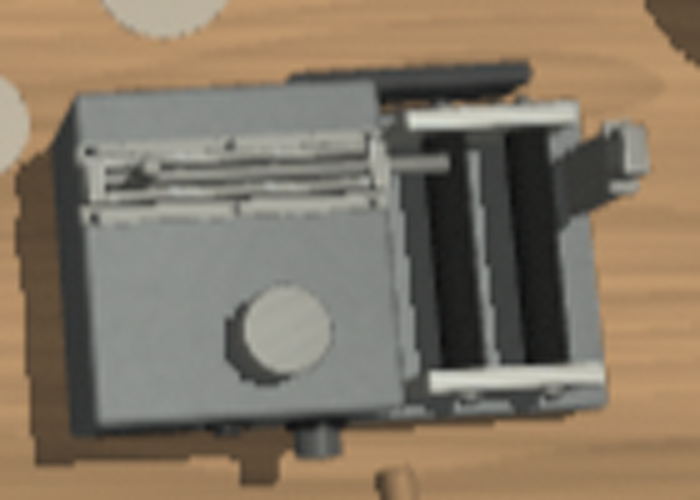

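Crop 1 shows three white jars with black bands and lids under the wire shelf. Crop 2 shows the mill: bolt along the top row with the knob near (147,170), rollers at (445,240) and (535,250), keeper at (625,155). I'll fit poses next.

```bash
cat >> h.py <<'E'
from scipy.optimize import least_squares
def Rz(a): return Rn.from_euler('z',a).as_matrix()
c30,s30=np.cos(np.pi/6),.5
AX=np.array([c30,0,s30])
def fitrack(P,x0):
    # P: candidate points; jars cylinders r 28.5 in rack frame
    P=P.reshape(-1,3);P=P[np.isfinite(P[:,0])]
    def res(q,full=False):
        L=(P-[q[0],q[1],0])@Rz(q[2])
        out=[]
        for b in(-100,0,100):
            D=L-[80,b,105];t=D@AX;r=np.linalg.norm(D-t[:,None]*AX,axis=1)-28.5
            nz=D@np.array([-s30,0,c30])
            out.append((r,t,nz))
        return out
    q=np.array(x0,float)
    for it in range(6):
        o=res(q);sel=[(abs(r)<(12 if it<3 else 5))&(t>-38)&(t<14)&(nz>3) for r,t,nz in o]
        f=lambda z:np.concatenate([a[0][s] for a,s in zip(res(np.array([z[0],z[1],z[2]])),sel)])
        # slide along axis weakly constrained; regularise
        s=least_squares(lambda z:np.r_[f(z),.0*(z-q)],q,loss='soft_l1',x_scale=[1,1,.01]);q=s.x
    r=f(q);return q,np.sqrt(np.mean(r**2)),[x.sum() for x in sel]
E
python3 - <<'E'
from h import *
from cell import camera_params
p=camera_params('top');d=np.load('pics/top0.npy');w=cloud(p,d)
# top pts at jar centre: visible centre ~ top surface
q0=[575-78,234+16,np.radians(-11.5)]
print(fitrack(w[100:210,170:310],q0))
# mill: housing top points z~149
W=w[150:250,335:475].reshape(-1,3);W=W[np.isfinite(W[:,0])]
for lo,hi in((143,155),(97,107),(75,99)):
    S=W[(W[:,2]>lo)&(W[:,2]<hi)];print(lo,len(S),np.median(S[:,2]),cv2.minAreaRect(S[:,:2].astype(np.float32)))
S=W[(W[:,2]>142)&(W[:,2]<155)&(W[:,0]<560)];print(cv2.minAreaRect(S[:,:2].astype(np.float32)))
E
```

```text
(array([ 5.20209957e+02,  2.50577042e+02, -1.77264838e-01]), np.float64(1.8378121443669444), [np.int64(337), np.int64(324), np.int64(325)])
143 3204 149.9311973186073 ((527.7852783203125, -227.56985473632812), (185.05458068847656, 307.3784484863281), 3.048285722732544)
97 735 101.4595537880232 ((523.57470703125, -225.8084716796875), (220.7041015625, 303.40618896484375), 3.1716856956481934)
75 948 93.84987154192956 ((523.0472412109375, -226.14236450195312), (219.42788696289062, 304.3089904785156), 3.140423536300659)
((494.74896240234375, -226.45155334472656), (131.24130249023438, 305.74920654296875), 0.2942657470703125)
```

```bash
cat >> h.py <<'E'
NRM=np.array([-s30,0,c30])
def rackpose(q,bay,off,along=-12,lift_along=0,flip=False,tilt=30):
    """TCP pose: off = distance of TCP from jar axis along the outward normal (neg = beyond)."""
    L=np.array([80,bay,105])+AX*(along+lift_along)+NRM*off
    R0=Rz(q[2]); pos=R0@L+[q[0],q[1],0]
    tz=-NRM; ty=np.array([0,1.,0])*( 1 if flip else -1); tx=np.cross(ty,tz)
    M=R0@np.stack([tx,ty,tz],1)
    return pos,Rn.from_matrix(M).as_euler('xyz',degrees=True)
def downpose(yaw,flip=False):
    tz=np.array([0,0,-1.]);ty=np.array([0,1.,0])*(1 if flip else -1);tx=np.cross(ty,tz)
    return Rn.from_matrix(Rz(yaw)@np.stack([tx,ty,tz],1)).as_euler('xyz',degrees=True)
E
python3 - <<'E'
from h import *
from cell import *
np.set_printoptions(precision=1,suppress=True)
q=[520.2,250.6,-.17726]
for fl in(0,1):
    for b in(-100,0,100):
        for off in(-19,120,180):
            P,o=rackpose(q,b,off,flip=fl);print(fl,b,off,P,o,solve_ik(P,o))
    o=downpose(.05,fl);
    for z in (105,250,400): print('mill',o,solve_ik([505,-310,z],o))
E
```

```text
0 -100 -19 [580.4 138.2  82.5] [180.  -30.  -10.2] [-35.8  31.7   9.9 124.9  91.   13.  143.1]
0 -100 120 [512.  150.5 202.9] [180.  -30.  -10.2] [ -79.6   18.2   53.8  130.9   16.7   15.3 -145.6]
0 -100 180 [482.5 155.8 254.9] [180.  -30.  -10.2] [-102.4    7.9   71.9  131.2   28.4   26.3 -155.7]
0 0 -19 [598.1 236.7  82.5] [180.  -30.  -10.2] [-73.7  47.7  50.3 117.9 -64.   13.1 -80. ]
0 0 120 [529.7 248.9 202.9] [180.  -30.  -10.2] [ -85.4   26.9   53.5  122.     2.5   20.6 -141.3]
0 0 180 [500.1 254.2 254.9] [180.  -30.  -10.2] [ -91.4   16.8   53.8  122.    19.4   29.9 -156.6]
0 100 -19 [615.7 335.1  82.5] [180.  -30.  -10.2] [ -72.6   47.7   41.3  107.1  -16.2   16.1 -131.9]
0 100 120 [547.3 347.3 202.9] [180.  -30.  -10.2] [ -89.1   36.3   54.9  111.2  -10.2   27.7 -136.9]
0 100 180 [517.8 352.6 254.9] [180.  -30.  -10.2] [ -92.5   27.5   52.9  111.1    5.4   34.1 -150.5]
mill [180.    0.    2.9] [ 28.6  34.4  -1.9 102.2   1.5  43.4 -61.2]
mill [180.    0.    2.9] [ 29.6  24.1  -3.2  96.    1.5  60.  -61.2]
mill [180.    0.    2.9] [ 30.2  18.   -4.   84.    1.3  78.1 -61. ]
1
[... 384 characters left out ...]
.2]
1 0 120 [529.7 248.9 202.9] [-180.    30.   169.8] [  0.9  28.3 -54.2 117.6  69.8  51.3 -16.6]
1 0 180 [500.1 254.2 254.9] [-180.    30.   169.8] [  5.3  22.6 -61.3 117.3  61.9  54.2 -11.6]
1 100 -19 [615.7 335.1  82.5] [-180.    30.   169.8] [-17.4  45.1 -35.9 103.7  78.9  48.1 -23.2]
1 100 120 [547.3 347.3 202.9] [-180.    30.   169.8] [ -5.   40.3 -61.6 106.5  74.7  65.7 -19.9]
1 100 180 [517.8 352.6 254.9] [-180.    30.   169.8] [ -2.   37.7 -69.6 106.3  71.   71.3 -18.4]
mill [-180.     0.  -177.1] [ 53.5  39.8 -36.8 100.6  30.1  49.8  96. ]
mill [-180.     0.  -177.1] [ 56.3  29.4 -40.3  94.3  20.7  63.9 103.2]
mill [-180.     0.  -177.1] [ 55.8  22.3 -39.8  82.4  14.3  80.4 108.5]
```

```bash
cat >> h.py <<'E'
def snap(name):
    import cell
    s=cell.observe();p,d=cell.camera('wrist')
    cv2.imwrite(f'pics/{name}.png',p);np.savez(f'pics/{name}.npz',d=d,pos=s['position'],rot=s['tcp_rot'],img=p)
    print('t',s['t'],'pos',s['position'],'j',s['joints'])
def load(name):
    import cell
    z=np.load(f'pics/{name}.npz');return z['img'],wcloud(cell.camera_params('wrist'),z['d'],z['pos'],z['rot'])
E
python3 - <<'E'
from h import *
from cell import *
np.set_printoptions(precision=1,suppress=True)
move_to([505,-250,380],downpose(.05,1));snap('wm1')
q=[520.2,250.6,-.17726]
for b in(-100,0,100):
    for off in(-17,120,180):
        P,o=rackpose(q,b,off,flip=1);print(b,off,solve_ik(P,o))
print(solve_ik([470,0,420],downpose(-.1,1)))
E
```

```text
t 1.9083 pos [ 504.5 -251.1  379.6] j [ 52.9  19.7 -40.8  88.6  13.1  76.6 103.5]
-100 -17 [ 20.   49.2 -61.8 122.   98.4  56.1 -23.6]
-100 120 [  8.   18.5 -47.7 126.7  67.1  37.9 -10.1]
-100 180 [-37.    4.6  -0.3 128.7  42.8  32.9   8.8]
0 -17 [-30.4  34.9  -8.  115.6  74.7  26.7 -24.1]
0 120 [ -0.4  27.5 -52.3 117.6  69.   50.2 -16.3]
0 180 [ 10.3  26.6 -69.  117.2  65.6  58.8 -13.8]
100 -17 [-29.9  40.7 -18.3 104.6  69.4  37.8 -20.1]
100 120 [-11.3  35.  -51.1 106.8  69.   58.7 -17.9]
100 180 [ -6.5  32.7 -61.1 106.5  66.2  65.3 -16.3]
[ 39.6   7.9 -49.6  96.6   6.1  78.3  73.3]
```

View pics/wm1.png

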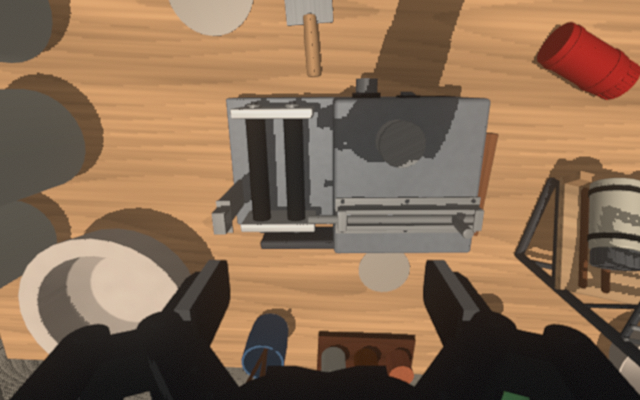

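The wrist picture shows the mill upright in view: rollers at (258,170) and (295,170), bearing plates at (270,113) and (278,227), bolt along (400,215), knob near (475,215), keeper at (222,215).

Run:
```python
from h import *
np.set_printoptions(precision=1,suppress=True)
img,w=load('wm1')
reg=np.zeros((400,640),bool);reg[85:255,205:495]=1
def sel(lo,hi,box=None):
    m=reg&(w[...,2]>lo)&(w[...,2]<hi)
    if box: 
        b=np.zeros_like(m);b[box[1]:box[3],box[0]:box[2]]=1;m&=b
    return w[m],m
S,m=sel(143,155,(325,90,495,255))
print(len(S),np.median(S[:,2]),cv2.minAreaRect(S[:,:2].astype(np.float32)))
def robrect(S):
    # yaw by PCA-free: search yaw maximizing edge sharpness using percentile extents
    best=None
    for a in np.radians(np.arange(-3,10,.1)):
        L=S[:,:2]@Rz(a)[:2,:2]
        lo,hi=np.percentile(L,1,0),np.percentile(L,99,0);A=np.prod(hi-lo)
        if best is None or A<best[0]: best=(A,a,lo,hi)
    A,a,lo,hi=best;mar=(hi-lo)*.01/.98;lo-=mar;hi+=mar
    return np.degrees(a),hi-lo,Rz(a)[:2,:2]@((lo+hi)/2)
yaw,sz,c=robrect(S);print('housing',yaw,sz,c)
a=np.radians(yaw);o=c-Rz(a)[:2,:2]@[0,72];print('mill origin',o,'bed',o+Rz(a)[:2,:2]@[0,-88])
for name,box in (('plateNear',(228,105,315,120)),('plateFar',(238,218,318,234))):
    S,_=sel(96,110,box);L=(S[:,:2]-o)@Rz(a)[:2,:2];print(name,len(S),np.median(S[:,2]),np.median(L,0),np.percentile(L,3,0),np.percentile(L,97,0))
# rollers
for name,box in (('r1',(245,125,272,215)),('r2',(282,125,310,215))):
    S,_=sel(88,104,box);Lr=np.c_[(S[:,:2]-o)@Rz(a)[:2,:2],S[:,2]]
    f=lambda z:np.hypot(Lr[:,1]-z[0]-z[1]*Lr[:,0],Lr[:,2]-85-z[2])-12.5
    s=least_squares(f,[-112 if name=='r1' else -64,0,0],loss='soft_l1');print(name,len(S),s.x,np.std(s.fun))
# bolt/knob/keeper
for lo,hi in((158,176),(176,190),(190,210)):
    S,m=sel(lo,hi)
    L=np.c_[(S[:,:2]-o)@Rz(a)[:2,:2],S[:,2]]
    n,lab,st,cen=cv2.connectedComponentsWithStats(m.astype(np.uint8))
    for i in range(1,n):
        if st[i,4]>8:
            Q=w[lab==i];Q=np.c_[(Q[:,:2]-o)@Rz(a)[:2,:2],Q[:,2]];print(lo,st[i],np.median(Q,0),Q.min(0),Q.max(0))
```

```text
17441 148.55079662580277 ((521.0703125, -155.95849609375), (184.02915954589844, 169.77340698242188), 3.0909507274627686)
housing 2.3000000000000043 [183.8 168.5] [ 520.3 -157.5]
mill origin [ 523.2 -229.4] bed [ 526.7 -317.3]
plateNear 845 103.11983470078411 [-71.7 -88. ] [ -77.4 -133.9] [-65.2 -40.5]
plateFar 720 102.94520882433417 [ 76.2 -86.2] [  69. -132.] [ 82.7 -39.1]
r1 1603 [-110.7    0.    -0.7] 0.6934164569835706
r2 1614 [-62.7   0.   -0.6] 0.685131581628121
158 [377 120  23  30  78] [-58.7  37.4 164.5] [-69.3  33.4 158.1] [-38.4  54.4 175.4]
158 [ 308  207  176   24 3403] [ 39.2  66.6 165.9] [ 27.3 -41.  158. ] [ 53.7 156.6 175.2]
158 [212 208  19  26 370] [  41.3 -138.9  173.9] [  30.5 -147.6  158. ] [  56.8 -132.5  175.9]
176 [ 378  120   48   48 1760] [-47.7  55.5 183.4] [-70.6  32.5 176.1] [-23.1  79.6 186.4]
176 [454 219  12  11  59] [ 36.4 121.7 184.8] [ 34.2 119.5 177.9] [ 43.4 129.4 190. ]
190 [457 223  17  16 177] [ 38.6 123.7 204.2] [ 34.3 119.3 190.2] [ 46.2 130.6 206.9]
```

Run:
```python
from h import *
img,w=load('wm1')
# line directions in world: rollers ridge
o=np.array([523.2,-229.4]);
for yaw in (2.3,2.9):
  a=np.radians(yaw)
  for box in ((245,125,272,215),(282,125,310,215)):
    b=w[box[1]:box[3],box[0]:box[2]].reshape(-1,3);b=b[(b[:,2]>88)&(b[:,2]<104)]
    L=np.c_[(b[:,:2]-o)@Rz(a)[:2,:2],b[:,2]]
    f=lambda z:np.hypot(L[:,1]-z[0]-z[1]*L[:,0]/100,L[:,2]-85-z[2])-12.5
    s=least_squares(f,[-112 if box[0]<260 else -64,0,0],loss='soft_l1')
    print(yaw,s.x, 'slope deg',np.degrees(s.x[1]/100), 'world pt at mid', o+Rz(a)[:2,:2]@[0,s.x[0]])
# housing left edge (y min) & near edge by line fits
m=(w[...,2]>143)&(w[...,2]<155)
pts=[]
for r in range(130,195):
    c=np.where(m[r,320:400])[0]
    if len(c): pts.append(w[r,320+c[0],:2])
p=np.array(pts);print('y-edge',np.degrees(np.arctan(np.polyfit(p[:,0],p[:,1],1)[0])))
pts=[]
for c in list(range(390,480)):
    r=np.where(m[85:255,c])[0]
    if len(r): pts.append(np.r_[w[85+r[0],c,:2],w[85+r[-1],c,:2]])
p=np.array(pts)
for k in(0,2): print('x-edge',np.degrees(np.arctan(-np.polyfit(p[:,k+1],p[:,k],1)[0])),np.median(p[:,k]))
```

```text
2.3 [-110.71087045    1.34249514   -0.68090874] slope deg 0.7691930558902751 world pt at mid [ 527.64302568 -340.02168123]
2.3 [-62.67581264   1.33796824  -0.60988132] slope deg 0.7665993329054471 world pt at mid [ 525.71529271 -292.0253207 ]
2.9 [-110.70152607    0.29473398   -0.68122048] slope deg 0.16887013067556697 world pt at mid [ 528.80071568 -339.95975696]
2.9 [-62.67054358   0.2903241   -0.61021241] slope deg 0.16634345649699134 world pt at mid [ 526.37068706 -291.990285  ]
y-edge 3.0121165718879355
x-edge 2.697377156708282 428.471809801271
x-edge 15.338912760429537 610.136453844151
```

Run:
```python
from h import *
from cell import *
np.set_printoptions(precision=1,suppress=True)
q=[520.2,250.6,-.17726]
move_to([470,0,420],downpose(-.1,1))
print(observe()['joints'])
P,o=rackpose(q,0,180,flip=1);print(solve_ik(P,o))
move_to(P,o);snap('wr1')
q,e,n=fitrack(load('wr1')[1],q);print(q,e,n)
for b in(-100,0,100):
    for off in(-17,30,100,180):
        P,o=rackpose(q,b,off,flip=1);print(b,off,solve_ik(P,o))
```

```text
[ 39.7   7.9 -49.4  96.6   6.2  78.3  73.4]
[  3.6  21.5 -58.9 117.4  60.8  53.1 -10.9]
t 4.275 pos [501.2 252.7 254.9] j [  3.7  21.6 -58.8 117.3  60.7  53.1 -10.9]
[520.7 253.3  -0.2] 0.6248320765868022 [np.int64(3256), np.int64(3189), np.int64(3268)]
-100 -17 [  5.   37.8 -40.7 122.5  93.7  39.7 -28. ]
-100 30 [  7.1  32.3 -45.  124.4  86.3  40.3 -23.4]
-100 100 [ 11.5  23.5 -52.3 126.   73.5  41.  -14.7]
-100 180 [ 19.4  12.2 -61.5 126.   55.7  41.4  -1.1]
0 -17 [ -4.9  42.2 -41.6 113.9  86.7  46.2 -26.3]
0 30 [ -3.1  37.6 -45.9 115.6  81.4  48.2 -23.4]
0 100 [ -0.5  30.5 -52.  117.1  72.4  50.7 -18.3]
0 180 [  3.2  21.8 -58.8 117.1  60.9  53.4 -11.2]
100 -17 [-13.2  47.5 -42.6 103.2  82.   52.8 -23.5]
100 30 [-11.9  43.8 -46.7 104.8  78.4  55.6 -22. ]
100 100 [-10.5  37.9 -51.8 106.2  72.1  59.2 -19.3]
100 180 [ -9.3  30.9 -56.8 106.3  64.   63.1 -15.4]
```

View pics/wr1.png

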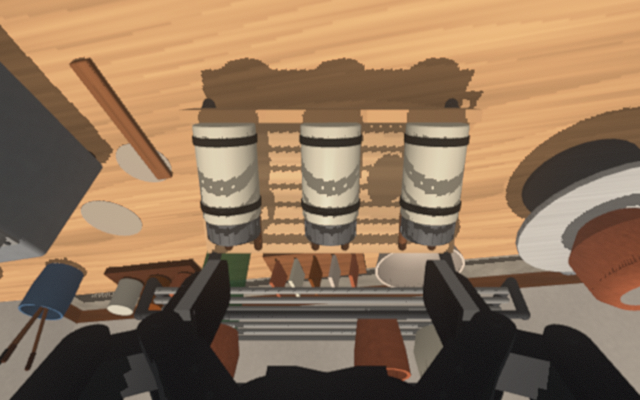

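The wrist picture shows the three white jars at (228,185), (331,185) and (435,185), bases toward the top. All are plain white with black bands, so the choice is right. I'll check the axial position with the bands.

Run:
```python
from h import *
np.set_printoptions(precision=2,suppress=True)
img,w=load('wr1')
q,e,n=fitrack(w,[520.7,253.3,-.177]);print(q)
g=img.max(-1)
for b in(-100,0,100):
    L=(w-[q[0],q[1],0])@Rz(q[2])-[80,b,105]
    t=L@AX;nz=L@NRM;r=np.linalg.norm(L-t[...,None]*AX,axis=-1)
    m=(abs(r-29)<4)&(nz>15)&(abs(t)<60)
    dk=m&(g<60)
    h,_=np.histogram(t[dk],np.arange(-60,61,4));print(b,h, 'tmin',np.nanpercentile(t[m],.5),'low band',np.median(t[dk&(t<-25)&(t>-55)]),'up',np.median(t[dk&(t>5)&(t<30)]), 'y off',np.median(L[...,1][m]))
```

```text
[520.66 253.29  -0.18]
-100 [  0   0  73 258  18   0   0   0   0   0   0   0   0   0   0   0   0   0
  90 203  19   0   0   0   0   0   0   0   0   0] tmin -59.44288770240901 low band -46.431600701888534 up 17.310545841932726 y off 3.9852274346184373
0 [  0   0  77 255  30   0   0   0   0   0   0   0   0   0   0   0   0   0
  84 207  20   0   0   0   0   0   0   0   0   0] tmin -59.6023893747286 low band -46.34956594670016 up 17.35201512733294 y off 0.1403924824157035
100 [  0   0  77 241  39   0   0   0   0   0   0   0   0   0   0   0   0   0
  71 205  19   0   0   0   0   0   0   0   0   0] tmin -59.7634320676073 low band -46.323963320227016 up 17.46609779009903 y off -4.300868425944159
```

```bash
cat >> h.py <<'E'
Q=[520.66,252.3,-.1772]
AL=-14
def weigh(b,lift=18):
    from cell import move_l,command_gripper,observe,dwell
    st=lambda:np.mean([(dwell(.05),observe()['wrist_force'])[1] for _ in range(4)],0)
    P,o=rackpose(Q,b,40,AL,flip=1);move_l(P,o,speed=200)
    f00=st()
    P,o=rackpose(Q,b,-20,AL,flip=1);hit=move_l(P,o,speed=60,guard=12)
    print('hit',hit);
    if hit: print(observe());return
    command_gripper(50,70);s=observe();print('width',s['width'],'pos',s['position']-P)
    f0=st()
    P,o=rackpose(Q,b,-20+lift,AL,lift_along=2,flip=1);move_l(P,o,speed=40);
    dwell(.2);f1=st();s=observe();print('free',f00,'gripped',f0,'lifted',f1,'diff',f1-f00,'w',s['width'],'t',s['t'],'err',s['position']-P)
    return f1-f00
E
python3 - <<'E'
from h import *
np.set_printoptions(precision=2,suppress=True)
weigh(0)
from cell import camera
cv2.imwrite('pics/s1.png',camera('side')[0][180:330,180:340].repeat(4,0).repeat(4,1))
E
```

```text
hit False
width 55.26395819650282 pos [-0.14  0.68  0.74]
free [-0.1   0.01  0.42] gripped [-2.84 -0.28  4.92] lifted [-0.25  0.1  -1.94] diff [-0.15  0.09 -2.36] w 55.22395210347532 t 8.1083 err [-0.03 -0.04 -0.15]
```

View pics/s1.png

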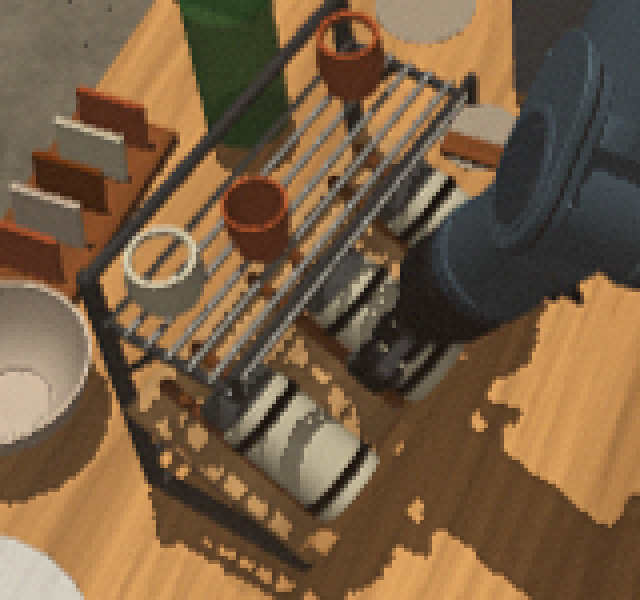

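The side picture shows the middle jar held and lifted, with the shelf clear. It weighs 2.4 N, so it is light. I'll put it back and try the next one.

```bash
cat >> h.py <<'E'
def putback(b):
    from cell import move_l,command_gripper,observe
    P,o=rackpose(Q,b,-19,AL,lift_along=1,flip=1);hit=move_l(P,o,speed=40,guard=25)
    print('putback hit',hit,observe()['position']-P,observe()['wrist_force'])
    command_gripper(85);
    P,o=rackpose(Q,b,55,AL,flip=1);move_l(P,o,speed=100)
E
python3 - <<'E'
from h import *
np.set_printoptions(precision=2,suppress=True)
from cell import *
putback(0)
P,o=rackpose(Q,-100,55,AL,flip=1);move_l(P,o,speed=150)
weigh(-100)
E
```

```text
putback hit False [ 0.08  0.54 -0.13] [-0.12  0.78  0.74]
hit False
width 55.446254080032304 pos [-0.08  0.59  0.72]
free [ 0.13 -0.08  0.12] gripped [-3.73 -0.14  6.62] lifted [ 0.24 -0.16 -2.8 ] diff [ 0.11 -0.08 -2.92] w 55.1056346242575 t 14.0333 err [-0.06  0.   -0.15]
```

Run:
```python
from h import *
np.set_printoptions(precision=2,suppress=True)
from cell import *
putback(-100)
P,o=rackpose(Q,0,100,AL,flip=1);move_l(P,o,speed=200)
snap('wr2')
P,o=rackpose(Q,100,55,AL,flip=1);move_l(P,o,speed=200)
weigh(100)
```

```text
putback hit False [ 0.1   0.54 -0.14] [-0.61  1.18 -0.42]
t 16.6083 pos [538.1  247.45 183.56] j [ -0.72  30.3  -51.58 117.5   72.43  50.34 -18.55]
hit False
width 54.963001455211085 pos [-0.14  0.68  0.78]
free [ 0.02  0.34 -0.14] gripped [-3.63 -0.38  5.76] lifted [ 0.21 -0.32 -8.34] diff [ 0.19 -0.66 -8.2 ] w 54.964680979717194 t 20.5417 err [-0.02 -0.07 -0.14]
```

View pics/wr2.png

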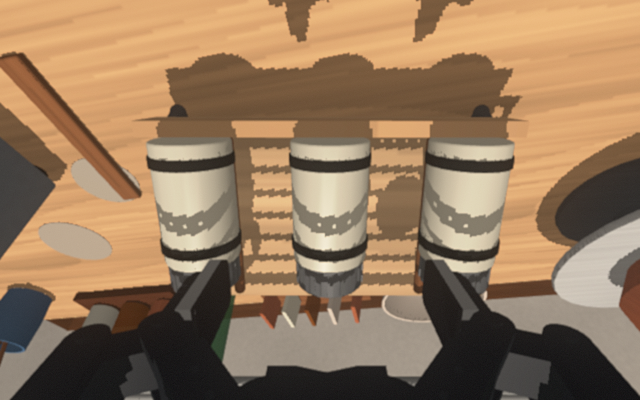

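The wrist picture shows all three jars lying in place, at (193,205), (330,205) and (468,205). The third reads 8.2 N, so it is the charged one. I'll carry it out and measure it in the hand.

Run:
```python
from h import *
np.set_printoptions(precision=2,suppress=True)
from cell import *
P,o=rackpose(Q,100,190,AL,flip=1);move_l(P,o,speed=120)
snap('hold')
B=np.array([528.5,-316,120])
od=downpose(np.radians(3),1)
print(solve_ik([470,0,420],downpose(-.1,1)))
img,_=load('hold')
z=np.load('pics/hold.npz');p=camera_params('wrist')
T=wcloud(p,z['d'],np.zeros(3),np.zeros(3))
g=img.max(-1)
m=(abs(T[...,1])<36)&(T[...,2]<40)&(T[...,2]>-70)&(abs(T[...,0])<90)
dk=m&(g<60)&(T[...,1]>-12)&(T[...,1]<12)
print('jar pts',m.sum(), np.nanpercentile(T[...,0][m],[1,99]))
h,e=np.histogram(T[...,0][dk],np.arange(-60,80,4));print(list(zip(e.astype(int),h)))
```

```text
t 22.2917 pos [511.72 354.96 261.79] j [ -9.79  29.48 -56.32 106.51  62.51  62.88 -14.77]
[ 49.73  10.52 -62.29  96.28   9.48  78.93  70.27]
jar pts 36547 [-31.44  57.9 ]
[(np.int64(-60), np.int64(0)), (np.int64(-56), np.int64(0)), (np.int64(-52), np.int64(0)), (np.int64(-48), np.int64(0)), (np.int64(-44), np.int64(0)), (np.int64(-40), np.int64(0)), (np.int64(-36), np.int64(97)), (np.int64(-32), np.int64(93)), (np.int64(-28), np.int64(0)), (np.int64(-24), np.int64(0)), (np.int64(-20), np.int64(0)), (np.int64(-16), np.int64(0)), (np.int64(-12), np.int64(0)), (np.int64(-8), np.int64(0)), (np.int64(-4), np.int64(0)), (np.int64(0), np.int64(0)), (np.int64(4), np.int64(0)), (np.int64(8), np.int64(0)), (np.int64(12), np.int64(0)), (np.int64(16), np.int64(275)), (np.int64(20), np.int64(690)), (np.int64(24), np.int64(236)), (np.int64(28), np.int64(0)), (np.int64(32), np.int64(0)), (np.int64(36), np.int64(0)), (np.int64(40), np.int64(0)), (np.int64(44), np.int64(0)), (np.int64(48), np.int64(0)), (np.int64(52), np.int64(0)), (np.int64(56), np.int64(0)), (np.int64(60), np.int64(0)), (np.int64(64), np.int64(0)), (np.int64(68), np.int64(0)), (np.int64(72), np.int64(0))]
```

View pics/hold.png

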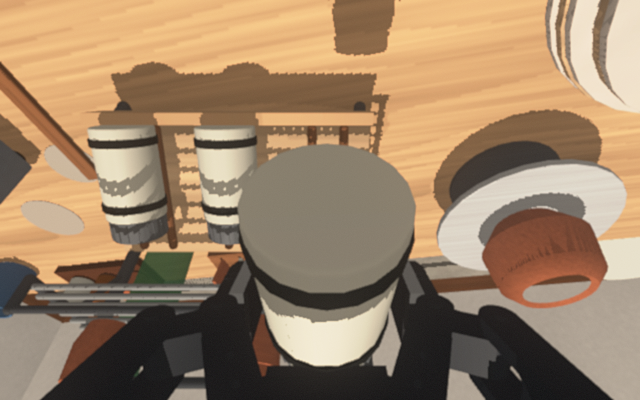

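Run:
```python
from h import *
np.set_printoptions(precision=3,suppress=True)
from cell import *
img,_=load('hold');z=np.load('pics/hold.npz');p=camera_params('wrist')
T=wcloud(p,z['d'],np.zeros(3),np.zeros(3))
D=T[155:275,250:400].reshape(-1,3)
# base disc plane
hsv=None
for box in((165,270,255,380),(285,270,320,380)):
    S=T[box[0]:box[2],box[1]:box[3]].reshape(-1,3);print(box,S.mean(0),S.min(0),S.max(0))
S=T[165:255,270:380].reshape(-1,3);c=np.median(S,0);S=S[np.linalg.norm(S-c,axis=1)<35]
u,s,v=np.linalg.svd(S-S.mean(0),full_matrices=False);n=v[2];print('normal',n,'rms',s[2]/np.sqrt(len(S)),'tilt deg',np.degrees(np.arctan2(n[2],n[0])))
# disc mask: all points within 2 mm of the plane
d=(T-S.mean(0))@n
m=(abs(d)<2);m[:120]=0;m[330:]=0;m[:,:220]=0;m[:,430:]=0
Qp=T[m];print('disc extents',Qp.min(0),Qp.max(0),len(Qp))
print('column 328:');
for r in range(140,370,10): print(r,T[r,328],img[r,328])
```

```text
(165, 270, 255, 380) [nan nan nan] [nan nan nan] [nan nan nan]
(285, 270, 320, 380) [nan nan nan] [nan nan nan] [nan nan nan]<stdin>:12: RuntimeWarning: Mean of empty slice.
  ret = um.true_divide(
Traceback (most recent call last):
IndexError: index 2 is out of bounds for axis 0 with size 0
```

Run:
```python
from h import *
np.set_printoptions(precision=1,suppress=True)
from cell import *
img,_=load('hold');z=np.load('pics/hold.npz');p=camera_params('wrist');d=z['d']
T=wcloud(p,d,np.zeros(3),np.zeros(3))
for r in range(130,370,10): print(r,d[r,328],T[r,328],img[r,328],d[r,290],d[r,380])
```

```text
130 362.2557 [ 37.7   2.2 225. ] [ 71  98 126] 361.30835 420.79572
140 365.0992 [ 27.    2.2 224.6] [127 176 222] 364.2937 432.07263
150 122.96395 [ 57.8   0.8 -19.9] [109 127 137] 123.63847 445.19254
160 119.61777 [ 55.    0.7 -24.3] [109 128 137] 118.55119 119.09327
170 114.932365 [ 52.7   0.7 -30. ] [110 127 136] 114.94668 115.12079
180 111.97003 [ 50.2   0.7 -33.9] [109 127 135] 111.68142 110.59363
190 109.059944 [ 47.8   0.7 -37.7] [109 127 136] 108.049484 109.144684
200 106.23165 [ 45.6   0.6 -41.4] [109 126 134] 105.082146 105.33673
210 101.467964 [ 44.2   0.6 -46.8] [110 127 136] 102.33545 102.67338
220 100.49985 [ 41.7   0.6 -48.7] [110 127 135] 100.4706 99.71271
230 96.270775 [ 40.5   0.6 -53.5] [110 126 136] 96.84556 97.68057
240 95.431335 [ 38.1   0.6 -55.1] [111 126 136] 93.40781 94.59844
250 91.501 [ 37.2   0.5 -59.5] [110 125 136] 92.67195 94.05059
260 90.27974 [ 35.2   0.5 -61.5] [111 127 136] 89.8164 90.737305
270 88.33545 [ 33.6   0.5 -64. ] [112 129 138] 89.49932 93.914474
280 89.70569 [ 30.4   0.5 -63.6] [108 125 133] 92.64362 98.49099
290 94.585915 [ 25.1   0.6 -60.2] [111 127 137] 95.73506 99.43185
300 92.85982 [ 23.4   0.5 -62.6] [37 43 45] 98.04148 112.47397
310 103.486176 [ 14.1   0.6 -54.4] [ 83  94 101] 108.702934 120.41193
320 108.893684 [  7.7   0.6 -50.8] [126 145 156] 113.78782 128.43451
330 114.707245 [  0.6   0.6 -46.9] [212 234 242] 122.43401 145.52113
340 120.29552 [ -6.6   0.7 -43.4] [213 234 243] 129.40091 148.5614
350 129.23938 [-16.6   0.7 -37.2] [212 234 242] 139.56422 1995.3613
360 137.02103 [-26.3   0.8 -32.1] [211 234 242] 145.31941 1954.7759
```

The picture and depth show that the jar has pivoted about 30° in the pads. The base disc is at rows 150–290, and the jar is now about level while the tool is still tilted 30°. I'll check whether it is still creeping, and whether I can carry it and lay it down at this same tilt.

```bash
cat >> h.py <<'E'
def held(name):
    from cell import camera_params
    z=np.load(f'pics/{name}.npz');img=z['img']
    T=wcloud(camera_params('wrist'),z['d'],np.zeros(3),np.zeros(3))
    m=(abs(T[...,1])<31)&(T[...,2]<30)&(T[...,2]>-72)&(T[...,0]>-60)&(T[...,0]<75)&(np.indices(T.shape[:2])[0]>100)&(img.max(-1)>75)
    m[:,:235]=0;m[:,420:]=0
    P=T[m]
    # model: closed cylinder r28.5, base face at s=-57.5 ; params mid x,y,z, pitch, yaw
    def f(q):
        a=np.array([-np.cos(q[3])*np.cos(q[4]),np.sin(q[4]),np.sin(q[3])*np.cos(q[4])])
        D=P-q[:3];s=D@a;r=np.linalg.norm(D-s[:,None]*a,axis=1)
        side=r-28.5;base=-57.5-s
        return np.where(base>side,base,side)   # outside-signed
    s=least_squares(f,[-5,0,-14,.5,0],loss='soft_l1',x_scale=[1,1,1,.02,.02])
    print('held mid tool',np.round(s.x[:3],1),'pitch,yaw deg',np.round(np.degrees(s.x[3:]),1),'rms',np.round(np.sqrt(np.median(s.fun**2)),2),len(P))
    return s.x
E
python3 - <<'E'
from h import *
np.set_printoptions(precision=1,suppress=True)
from cell import *
held('hold');snap('hold2');held('hold2')
print(observe()['wrist_force'],observe()['ft_torque'],observe()['width'])
q2=[0,0,np.radians(3)]
_,ot=rackpose(q2,0,0,flip=1);print(ot)
for P in([500,0,300],[510,-150,300],[530,-316,300],[530,-316,140],[530,-316,105]): print(P,solve_ik(P,ot))
E
```

```text
held mid tool [ -3.5   0.1 -12.5] pitch,yaw deg [28.9 -0.1] rms 0.26 28286
t 22.3417 pos [511.7 355.  261.8] j [ -9.8  29.5 -56.3 106.5  62.5  62.9 -14.8]
held mid tool [ -3.5   0.1 -12.5] pitch,yaw deg [28.9 -0.1] rms 0.25 28278
[ 0.4  0.1 -9. ] [ 0.3  1.4 -0. ] 55.243653812096895
[ 180.   30. -177.]
[500, 0, 300] [ 18.2  -2.6 -23.3 128.4   0.5  24.   87.2]
[510, -150, 300] [ 35.7   2.5 -18.  123.5 -21.1  27.4 127.4]
[530, -316, 300] [ 75.1  18.9 -46.4 108.8  -6.7  33.4 131.2]
[530, -316, 140] [ 83.4  44.  -62.4 115.6  54.9  23.2  82.8]
[530, -316, 105] [ 80.3  45.9 -57.6 116.3  61.6  19.5  77.3]
```

Run:
```python
from h import *
np.set_printoptions(precision=1,suppress=True)
from cell import *
def tp(yawdeg): return rackpose([0,0,np.radians(yawdeg)],0,0,flip=1)[1]
for P,yw in(([512,330,300],-10),([520,230,310],-8),([530,130,310],-6),([550,30,310],-4)):
    j=solve_ik(P,tp(yw));j0=observe()['joints']
    print(P,j, None if j is None else abs(j-j0).max())
    if j is None or abs(j-j0).max()>40: break
    move_to(P,tp(yw))
s=observe();print(s['t'],s['position'],s['tcp_rot'],s['wrist_force'],s['ft_torque']);snap('hold3');held('hold3')
for P in([550,-70,310],[540,-170,310],[532,-270,310],[530,-316,300],[530,-316,140],[530,-316,105]): print(P,solve_ik(P,tp(3)))
```

```text
[512, 330, 300] [ -4.4  24.8 -59.  106.7  58.   62.5  -8.9] 5.900314805305943
[520, 230, 310] [ 13.4  16.2 -62.9 114.2  52.2  51.6   4.1] 17.749385465438756
[530, 130, 310] [ 33.    9.6 -65.7 119.3  43.6  39.5  23.2] 19.470963937447188
[550, 30, 310] [ 50.5   8.5 -66.6 120.1  33.3  31.5  47.2] 23.964596122527276
24.175 [550.   30.7 309.9] [180.   30.  176.1] [-0.2 -0.3 -7.4] [0.2 1.3 0.1]
t 24.175 pos [550.   30.7 309.9] j [ 50.4   8.6 -66.7 120.1  33.3  31.5  47.1]
held mid tool [ -3.5   0.1 -12.5] pitch,yaw deg [28.8 -0.1] rms 0.25 28288
[550, -70, 310] [ 71.   11.  -70.8 119.4  15.9  27.6  84.1]
[540, -170, 310] [ 82.4  15.7 -70.9 116.7  11.2  29.5 100.7]
[532, -270, 310] [ 86.5  21.2 -65.8 111.1   8.9  33.2 113.5]
[530, -316, 300] [ 88.   25.9 -65.  108.2  12.6  34.5 115. ]
[530, -316, 140] [ 73.2  35.6 -46.6 116.   23.9  14.8 108.9]
[530, -316, 105] [ 71.3  39.1 -44.2 116.8  33.9  11.3 100.5]
```

Run:
```python
from h import *
np.set_printoptions(precision=1,suppress=True)
from cell import *
def tp(yawdeg,tilt=30):
    a=np.radians(tilt);tz=np.array([np.sin(a),0,-np.cos(a)]);ty=np.array([0,1.,0]);tx=np.cross(ty,tz)
    return Rn.from_matrix(Rz(np.radians(yawdeg))@np.stack([tx,ty,tz],1)).as_euler('xyz',degrees=True)
mid=np.array([-3.5,.1,-12.5]);B=np.array([528.5,-316,120.])
def tcp(dz,tilt): 
    o=tp(3,tilt);return B+[0,0,dz]-Rn.from_euler('xyz',o,degrees=True).as_matrix()@mid,o
for P,yw in(([550,-70,310],-1),([540,-170,310],2),([532,-270,310],3)):
    j=solve_ik(P,tp(yw,29));j0=observe()['joints']
    print(P,j, None if j is None else abs(j-j0).max())
    if j is None or abs(j-j0).max()>45: break
    move_to(P,tp(yw,29))
else:
    P,o=tcp(170,29);j=solve_ik(P,o);print(j);move_to(P,o)
    for dz in(120,60,30,0):
        for t in(29,26): P,o=tcp(dz,t);print(dz,t,P,solve_ik(P,o))
    snap('wm2');held('wm2')
    s=observe();print(s['position']-tcp(170,29)[0],s['tcp_rot'],o)
```

```text
[550, -70, 310] [ 67.4  10.4 -68.7 118.9  19.5  29.3  75.9] 28.73197529387751
[540, -170, 310] [ 79.6  14.7 -68.2 116.2  10.4  30.5  99.9] 24.043098763200078
[532, -270, 310] [ 86.5  22.  -66.9 110.4  11.5  34.7 111. ] 11.137891886781759
[ 85.2  27.3 -62.6 108.9  15.4  33.2 112.8]
120 29 [ 531.5 -315.9  227.4] [ 81.1  30.3 -57.6 111.8  19.2  27.2 110.7]
120 26 [ 530.8 -316.   227.2] [ 78.5  29.9 -56.  109.9  19.9  31.  109. ]
60 29 [ 531.5 -315.9  167.4] [ 75.6  34.  -50.6 114.4  24.   19.9 107.7]
60 26 [ 530.8 -316.   167.2] [ 73.4  33.7 -49.5 112.6  24.6  23.8 106.1]
30 29 [ 531.5 -315.9  137.4] [ 72.6  36.  -46.8 115.3  26.5  16.2 106.2]
30 26 [ 530.8 -316.   137.2] [ 70.6  35.7 -45.9 113.7  26.9  20.2 104.6]
0 29 [ 531.5 -315.9  107.4] [ 69.6  38.2 -42.8 116.1  29.2  12.4 104.2]
0 26 [ 530.8 -316.   107.2] [ 67.8  37.7 -42.1 114.4  29.2  16.5 103. ]
t 26.0833 pos [ 531.7 -314.7  276.3] j [ 85.1  27.4 -62.5 108.9  15.4  33.2 112.8]
held mid tool [ -3.5   0.2 -12.5] pitch,yaw deg [28.8 -0.1] rms 0.26 28298
[1.  2.4 0. ] [ 180.    29.  -176.8] [ 180.   26. -177.]
```

View pics/wm2.png

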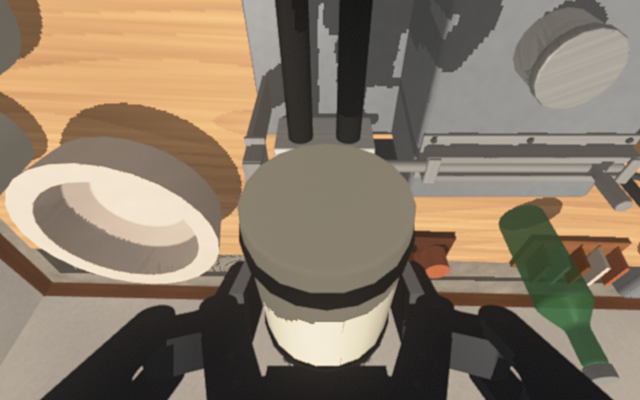

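Run:
```python
from h import *
np.set_printoptions(precision=2,suppress=True)
img,w=load('wm2');a=np.radians(3);o=np.array([528.5,-316])
for box,y0 in(((276,20,316,130),-24),((334,20,372,130),24)):
    b=w[box[1]:box[3],box[0]:box[2]].reshape(-1,3);L=np.c_[(b[:,:2]-o)@Rz(a)[:2,:2],b[:,2]]
    L=L[(L[:,2]>85)&(L[:,2]<104)&(abs(L[:,1]-y0)<14)]
    f=lambda z:np.hypot(L[:,1]-z[0]-z[1]*L[:,0]/100,L[:,2]-85-z[2])-12.5
    s=least_squares(f,[y0,0,0],loss='soft_l1');print(len(L),s.x,L[:,0].min(),L[:,0].max())
# far bearing plate top
v,u=np.mgrid[:400,:640];L=np.concatenate([(w[...,:2]-o)@Rz(a)[:2,:2],w[...,2:]],-1)
m=(v<185)&(u>240)&(u<400)&(abs(L[...,2]-104)<5)&(abs(L[...,0]-70)<25)&(abs(L[...,1])<45)
print(m.sum(),np.median(L[m],0),L[m].min(0),L[m].max(0))
```

```text
3156 [-24.24   0.14  -0.71] -44.131026399745345 59.85544888241278
3131 [23.76  0.18 -0.66] -44.28443141647885 59.64168437223594
136 [ 71.18 -31.84 101.81] [ 69.42 -44.75  99.02] [ 75.55  44.88 104.48]
```

```bash
cat >> h.py <<'E'
def tp(yawdeg,tilt=30):
    a=np.radians(tilt);tz=np.array([np.sin(a),0,-np.cos(a)]);ty=np.array([0,1.,0]);tx=np.cross(ty,tz)
    return Rn.from_matrix(Rz(np.radians(yawdeg))@np.stack([tx,ty,tz],1)).as_euler('xyz',degrees=True)
mid=np.array([-3.5,.1,-12.5]);B=np.array([528.5,-316.2,120.])
def tcp(dz,tilt=28.8): 
    o=tp(3,tilt);return B+[0,0,dz]-Rn.from_euler('xyz',o,degrees=True).as_matrix()@mid,o
E
python3 - <<'E'
from h import *
np.set_printoptions(precision=2,suppress=True)
from cell import *
P,o=tcp(60);move_l(P,o,speed=90);dwell(.2)
print(observe()['position']-P,observe()['wrist_force'])
P,o=tcp(12);move_l(P,o,speed=50);dwell(.3);s=observe();print(s['position']-P,s['wrist_force'],s['joints'])
f0=s['wrist_force'][2]
P,o=tcp(-4);hit=move_l(P,o,speed=12,guard=4);dwell(.1)
s=observe();print('hit',hit,s['position'],s['position']-tcp(0)[0],s['wrist_force'],s['ft_torque'],s['joints'],s['t'])
snap('touch');held('touch')
E
```

```text
[ 0.14 -0.22  0.39] [-0.79 -0.3  -7.53]
[ 0.04 -0.13  0.18] [-0.04 -0.36 -8.13] [ 70.54  37.16 -44.12 115.69  27.44  14.13 105.53]
hit True [ 531.56 -316.41  106.47] [ 0.1  -0.26 -0.89] [ 1.44 -2.24  6.15] [-0.07 -0.54 -0.14] [ 69.39  38.2  -42.59 115.95  29.11  12.59 104.24] 30.2
t 30.2 pos [ 531.56 -316.41  106.47] j [ 69.39  38.2  -42.59 115.95  29.11  12.59 104.24]
held mid tool [ -2.5   0.2 -12.2] pitch,yaw deg [30.9 -0.2] rms 0.77 35159
```

View pics/touch.png

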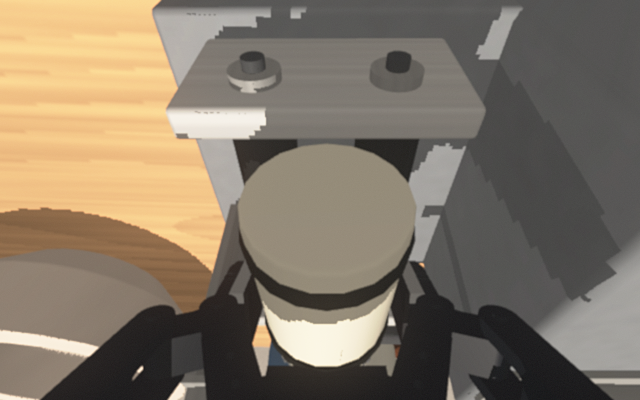

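The picture shows the jar on both rollers, level, with the near bearing plate at rows 40–135 and the base at rows 145–290. I'll check the axial gap, then release.

Run:
```python
from h import *
np.set_printoptions(precision=2,suppress=True)
img,w=load('touch');a=np.radians(3);o=np.array([528.5,-316.])
L=np.concatenate([(w[...,:2]-o)@Rz(a)[:2,:2],w[...,2:]],-1)
for n,(r0,r1,c0,c1) in dict(platetop=(85,105,200,440),plate_inner_row=(100,109,280,440),face=(115,130,280,440),base=(170,265,270,380)).items():
    S=L[r0:r1,c0:c1].reshape(-1,3);S=S[np.isfinite(S[:,0])];print(n,len(S),np.median(S,0),np.percentile(S,5,0),np.percentile(S,95,0))
for r in range(40,300,8): print(r,L[r,300],end=' ')
```

```text
platetop 4773 [-79.07  -2.62  95.14] [-80.1  -37.25  89.72] [-78.53  32.11 100.59]
plate_inner_row 1434 [-78.98   9.99 100.86] [-79.52 -12.34  98.39] [-78.36  32.16 102.75]
face 2383 [-74.31  10.08 103.49] [-76.76 -12.56 102.62] [-71.7   32.69 104.37]
base 10411 [-57.45  -1.04 128.29] [-58.21 -15.81 109.47] [-56.66  13.92 143.23]
40 [-79.42 -10.99  52.72] 48 [-78.8  -10.7   58.98] 56 [-79.55 -10.18  67.94] 64 [-79.    -9.93  73.38] 72 [-79.14  -9.58  79.91] 80 [-78.44  -9.39  84.35] 88 [-79.11  -9.    91.06] 96 [-79.29  -8.7   96.46] 104 [-79.4   -8.43 101.41] 112 [-77.84  -8.42 103.4 ] 120 [-75.5   -8.51 104.2 ] 128 [-72.21  -8.73 103.72] 136 [-68.42  -9.   102.79] 144 [-24.27 -14.35  49.54] 152 [-57.46  -9.91  97.48] 160 [-57.79  -9.64 102.34] 168 [-57.44  -9.46 106.18] 176 [-57.48  -9.24 110.28] 184 [-57.8   -9.   114.46] 192 [-57.84  -8.8  118.17] 200 [-56.78  -8.73 120.68] 208 [-58.43  -8.38 125.54] 216 [-57.58  -8.3  128.  ] 224 [-57.59  -8.14 131.08] 232 [-57.79  -7.96 134.19] 240 [-58.3   -7.77 137.39] 248 [-57.29  -7.72 139.38] 256 [-57.37  -7.58 142.06] 264 [-57.23  -7.45 144.5 ] 272 [-56.71  -7.37 146.62] 280 [-52.26  -7.64 146.45] 288 [-47.45  -7.93 146.26] 296 [-47.19  -7.82 148.59]
```

Run:
```python
from h import *
np.set_printoptions(precision=2,suppress=True)
from cell import *
command_gripper(64);print(observe()['wrist_force'],observe()['width'])
command_gripper(78)
s=observe();print(s['wrist_force'],s['width'],s['t'])
R=Rn.from_euler('xyz',s['tcp_rot'],degrees=True).as_matrix()
P=s['position']-60*R[:,2];hit=move_l(P,None,speed=50,guard=8);print(hit)
P=s['position']-150*R[:,2];move_l(P,None,speed=120)
dwell(.1);snap('placed')
img,w=load('placed');a=np.radians(3);o=np.array([528.5,-316.])
L=np.concatenate([(w[...,:2]-o)@Rz(a)[:2,:2],w[...,2:]],-1)
m=(np.abs(L[...,0])<57)&(np.abs(L[...,1])<34)&(L[...,2]>112)&(L[...,2]<156)&(img.max(-1)>75);m[330:]=0
C=L[m];C=C[(C[:,0]>-40)&(C[:,0]<16)]
f=lambda z:np.hypot(C[:,1]-z[0]-z[2]*C[:,0]/100,C[:,2]-z[1]-z[3]*C[:,0]/100)-28.5
s=least_squares(f,[0,120,0,0],loss='soft_l1');print('jar y,z,slopes/100',s.x,np.std(s.fun),len(C),'xrange',np.percentile(L[m][:,0],[.5,99.5]))
print(observe()['t'],solve_ik([530,-150,300],downpose(np.radians(3),1)))
```

```text
[-0.06  0.44  0.16] 63.91179067895656
[-0.05 -0.77 -0.34] 77.96726871876209 30.8
False
t 33.15 pos [ 457.15 -318.84  235.19] j [ 96.73  28.53 -67.71 117.46  17.19  28.82 116.57]
jar y,z,slopes/100 [ -0.38 119.1   -0.02   0.15] 0.41839448394282197 3057 xrange [-56.77  53.93]
33.2 [ 52.75  26.56 -55.91  96.57  23.3   69.44  84.27]
```

View pics/placed.png

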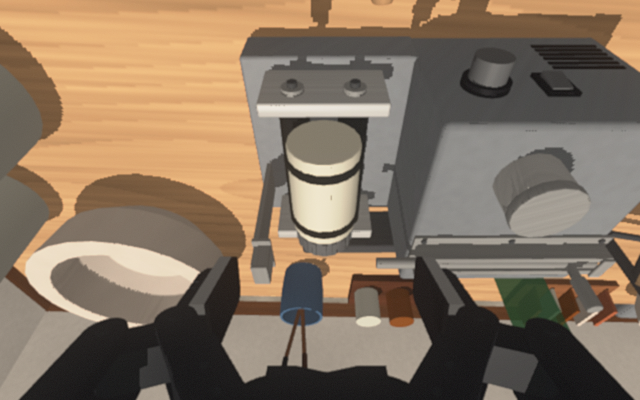

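The picture shows the jar lying on the rollers at (325,185), between both plates, with the rod tip at (385,265) and the keeper at (262,240). The fit puts it 0.4 mm off across and about 119–120 mm up. Now the knob: I'll look from above it.

Run:
```python
from h import *
np.set_printoptions(precision=2,suppress=True)
from cell import *
move_to([500,-230,330],downpose(np.radians(3),1))
move_to([556,-102,330],downpose(np.radians(3),1));dwell(.2)
snap('knob')
img,w=load('knob');a=np.radians(3);o=np.array([523.9,-228.1])
L=np.concatenate([(w[...,:2]-o)@Rz(a)[:2,:2],w[...,2:]],-1)
m=(L[...,2]>196)&(L[...,2]<212)&(abs(L[...,0]-40)<20)&(abs(L[...,1]-122)<30)
S=L[m];print(m.sum(),S.mean(0),S.min(0),S.max(0)); c=(S.min(0)+S.max(0))/2
print('world',o+Rz(a)[:2,:2]@c[:2],np.argwhere(m).mean(0))
m2=(L[...,2]>155)&(L[...,2]<170)&(abs(L[...,0]-40)<9)&(L[...,1]<-14)&(L[...,1]>-70);print('rod',L[m2].min(0),L[m2].max(0),m2.sum())
P=[556.8,-102.5,182];print(solve_ik(P,downpose(np.radians(3),1)));P=[563,-222,182];print(solve_ik(P,downpose(np.radians(3),1)))
print(observe()['joints'])
```

```text
t 34.7833 pos [ 555.39 -104.33  329.37] j [ 48.03  27.47 -58.16  92.14  24.06  74.02  78.77]
181 [ 40.23 124.04 204.22] [ 35.36 118.63 196.04] [ 47.12 129.69 207.53]
world [ 558.59 -101.95] [192.15 328.42]
rod [ 36.79 -42.62 161.53] [ 45.99 -14.12 167.63] 299
[ 43.45  36.07 -52.19 101.44  32.84  59.06  71.92]
[ 51.86  39.24 -50.6   95.57  33.74  61.65  83.95]
[ 48.    27.46 -58.18  92.13  24.06  74.02  78.77]
```

View pics/knob.png

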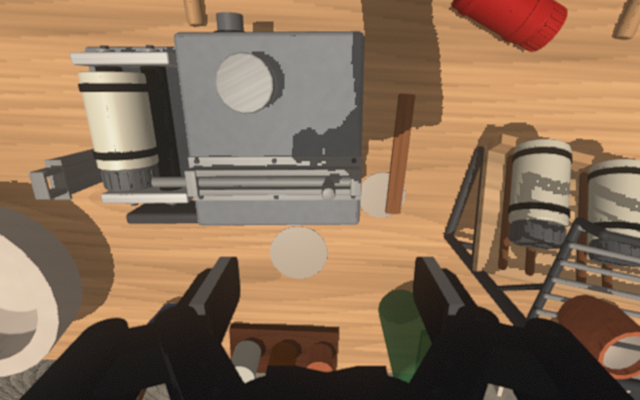

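Run:
```python
from h import *
np.set_printoptions(precision=2,suppress=True)
from cell import *
od=downpose(np.radians(3),1);k=np.array([558.2,-102.,0]);u=np.array([.0523,-.9986,0])
command_gripper(40)
move_l(k+[0,0,235],od,speed=120)
print(move_l(k+[0,0,183],od,speed=60,guard=8))
command_gripper(6,30);s=observe();print('w',s['width'],s['position'],s['wrist_force'],s['t'])
if s['width']>9:
    print(move_l(k+[0,0,183]+100*u,od,speed=70,guard=25));s=observe();print(s['position'],s['wrist_force'])
    print(move_l(k+[0,0,183]+128*u,od,speed=20,guard=12));s=observe();print(s['position'],s['wrist_force'],'travel',(s['position']-k)@u,s['width'],s['t'])
```

```text
False
w 10.842550567273804 [ 558.43 -102.1   183.4 ] [-0.09 -0.99  3.09] 37.6
False
[ 563.85 -202.64  183.35] [-0.44  2.38  5.01]
True
[ 564.65 -217.6   183.39] [-0.82  0.04  3.4 ] travel 115.77942548014549 10.92743276652057 40.1167
```

Run:
```python
from h import *
np.set_printoptions(precision=2,suppress=True)
from cell import *
command_gripper(30);s=observe()
od=downpose(np.radians(3),1)
move_l(s['position']+[0,0,90],None,speed=80)
move_to([540,-200,350],od);dwell(.2)
snap('fin')
img,w=load('fin');a=np.radians(3);o=np.array([523.9,-228.1])
L=np.concatenate([(w[...,:2]-o)@Rz(a)[:2,:2],w[...,2:]],-1)
m=(L[...,2]>196)&(L[...,2]<212)&(abs(L[...,0]-40)<20)&(abs(L[...,1]-10)<40)
S=L[m];print('knob',m.sum(),(S.min(0)+S.max(0))/2)
C=L[(L[...,0]>-40)&(L[...,0]<16)&(abs(L[...,1]+88)<34)&(L[...,2]>112)&(L[...,2]<156)]
f=lambda z:np.hypot(C[:,1]-z[0]-z[2]*C[:,0]/100,C[:,2]-z[1]-z[3]*C[:,0]/100)-28.5
s=least_squares(f,[-88,120,0,0],loss='soft_l1');print('jar',s.x,np.std(s.fun))
m=(abs(L[...,1]+88)<30)&(L[...,2]>112)&(L[...,2]<153)&(abs(L[...,0])<75);print('x range',np.percentile(L[m][:,0],[.5,99.5]))
img,d=camera('top');cv2.imwrite('pics/topf.png',img[90:310,150:480].repeat(2,0).repeat(2,1))
print(observe()['wrist_force'],observe()['t'])
i0=cv2.imread('pics/top0.png')
```

```text
t 42.3333 pos [ 539.44 -200.39  348.62] j [ 56.8   27.65 -57.81  88.98  23.76  76.74  89.35]
knob 158 [ 40.95   8.92 201.46]
jar [-88.14 119.1    0.24   0.14] 0.6773026177178328
x range [-58.38  54.95]
[-0.1  -0.1  -0.42] 42.4333
```

View pics/fin.png

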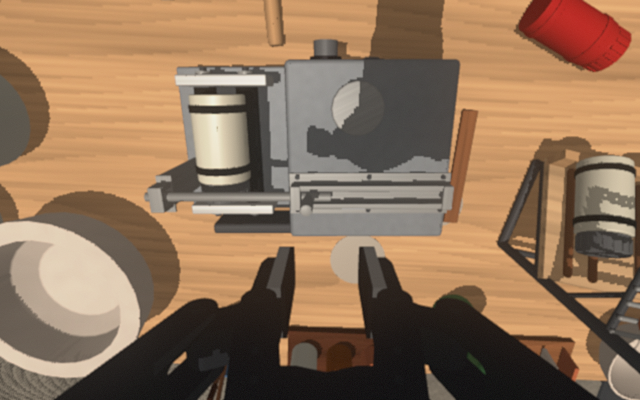

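View pics/topf.png

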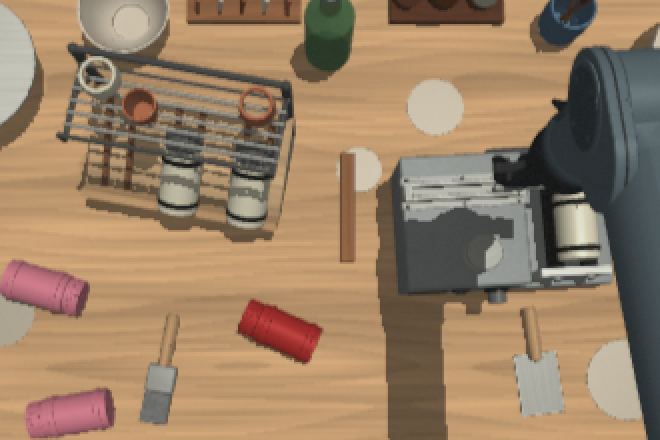

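The final pictures show the rod passing over the jar into the keeper at (158,198), with the knob now at the bed end. The two light jars lie in their bays and the other things have not moved. Handing in.

```bash
python3 -c "
from cell import *
hand_in();print(observe()['t'])"
```

```text
the job is handed in; nothing more can be done
the job is handed in; nothing more can be done
```

The charged jar is on the mill's rollers, the bolt is pushed right across through the keeper, and I've handed the job in after about 42 s of the 72 s.

- **Weighing:** lifted in turn, the jars in the bays at y 0, -100 and +100 mm read about 2.4, 2.9 and 8.2 N. The +100 one is the heavy jar, and I set the two light ones back in their bays.
- **Pivot in the grip:** the heavy jar turned about 29° in the fingers and ended up level. I kept the tool at the same tilt, laid the jar down until contact was felt, and let go.
- **Jar on the rollers:** the last fit put it within about 1 mm of the bed's middle across the rollers. It is about 1–2 mm off along them, 119–120 mm up, with its axis within about 0.2° of the rollers.
- **Bolt:** I gripped the knob and drew it across to the stop, 115–116 mm from a start of about 3 mm, so about 0.118 m. The picture shows the rod in the keeper.
- **The rest:** the light jars and the other things looked unmoved in the last top view, judged by eye only. The gripper was clear, with no force on it.

The rack position differed by 2–3 mm between the top and wrist cameras. That did no harm.

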